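# Open the child-resistant descaler canister

## Robot

A 6-joint arm with a two-finger parallel gripper is mounted at the origin on the work surface. World frame = base frame: x ahead of the robot, y to its left, z up, the work surface at z = 0. Lengths are in m, angles in rad, forces in N, time in s.
With the tool pointing down it reaches from about 0.375 to 0.975 m from the base axis. Payload 3.8 kg.
Tool frame: the origin (TCP) lies on the centre line of the jaws, within the pads' length; the fingertips stand 8 mm ahead of it and the grasp point (between the pads) lies 11 mm behind it; z points along the fingers, y is the line along which they close (so a half turn about z gives the same grasp; the last joint's range is limited). The gripper opens to 88 mm and grips with 3 to 60 N. Pads are 18 mm wide; open, the fingers measure 123 mm over their backs; the gripper's body (75 mm by 187 mm) begins 45 mm behind the grasp point.
Start: joints at [1.181, 0.264, 1.604, -0, 1.274, -0.037], TCP at [0.233, 0.633, 0.247] pointing down, gripper open.
Joint ranges: [-2.63, 2.63], [-0.94, 2.18], [0.31, 2.57], [-1.31, 4.45], [0, 2.66], [-2.55, 2.55]. Speed limits (rad/s): [2.57, 2.57, 3.14, 3.14, 3.14, 3.14].

## Interface

Orientations are given as a unit quaternion [w, x, y, z].
In Python, from station import r gives the robot as it stands.
- The arm moves only by the shell command python3 -m jog 'ROWS' [FORCE]. ROWS is JSON, a list that holds one entry, the list of rows, each a list of 7 numbers: the turn, a rotation vector about the world's x, y, z in units of 10 degrees (1.0 is 10 degrees), then the shift along the world's x, y, z in units of 50 mm (1.0 is 50 mm), then the opening, from 0 (shut) to 1 (fully open). A call has 1 to 12 rows; each row is the pose to reach, as a shift and turn from the pose commanded when the call began; what a row does not reach only later rows make up. A row lasts 1/8 s, in which the tool goes at most 62.5 mm and 10.7 degrees, less where a joint would pass 70% of its speed; a pose out of reach is approached as far as the arm can. A call with a gripper value outside its range is refused whole. The fingers move at their own pace and stop on an object; FORCE is the grip in N (left out, the last holds). Time passes only in rows, so rows that repeat a pose let the fingers close. It gives the time, the measured TCP pose, the force, the opening and the grip force at its end, in the units of the state.
- r.get_state(): the state, without advancing time (a new reading comes with each control period).
- r.read_camera(name): name is "side" or "top" or "wrist"; returns a dict with "frame" (384x512x3 uint8, blue, green, red), "z_map" (384x512 float32, m along the optical axis (not along the pixel's ray), 0 where there is no reading), "fovy" (degrees; the focal length in pixels is half the picture's height over the tangent of half this angle, whatever the lens; pixels are square), "cx", "cy" (the principal point, pixels), "R" (3x3) and "t" (3): a world point X has camera coordinates R X + t; the wrist camera has in their place "tool_from_camera" (4x4, takes a point from camera to tool coordinates, whose origin is the TCP and whose axes are the flange's). Camera axes: x right, y down, z forward; pixel columns grow to the right and rows downward; lengths in m; the calibration is good to about 2 mm. A picture is of the moment at which its call begins: read the wrist's pose just before it.
- r.finish_job(): hands the job in; it is judged then, once.
The state is a dict: "clock": time; "q": joint angles; "joint_vel": joint speeds; "joint_efforts": joint torques, N m; "position": TCP position; "tcp_rot": TCP orientation; "wrist_force": force on the tool from outside, world axes, zero at the start; "ft_torque": the same for the moment, N m; "opening": finger opening in m; "gripper_force": force on a finger pad.
Only numpy, scipy, OpenCV 4.12 (cv2) and the standard library are available. Lean on these libraries where they do the work, as an engineer would, in place of code of your own. Each camera call takes 0.05 s, during which the arm holds its last target. There are 200 camera calls.

## Task

Get the descaler canister in the steel holder ready for dosing: press its orange child-resistant cap down hard, turn it anticlockwise while pressed until it is free, and lift it off. Set the cap down, without dropping it, flat on the floor of the small dark steel tray, right way up (grip bar on top, open side down). Leave the blue-capped spare canister, the saucepan and the bowl where they are.

Things in the scene. Friction and masses are not known exactly. Their poses are not given: they have to be found in the camera images.
- cap_mid (a point): Centre of the loose orange cap, half-way up, on its axis; x along its grip bar, z up. Round ribbed skirt 62 mm across, 28 mm high, flat on top, open below, with the bar standing on top: 52 mm high in all, about 90 g. Its rim is 26 mm below this point, the flat top 2 mm above it. Closed, the bar lies along the canister's x and this point is 176 mm above the counter.
- cap_bar (a point): Middle of the straight grip bar on the cap: 56 mm long (x), 20 mm thick (y), 24 mm high, to be pinched across its thickness. It lies 14 mm above cap_mid; the bar reaches 12 mm above and below it. A white dash on the bar marks its +x end; closed, it points to the red mark on the canister's shoulder.
- neck_top (a point): Centre of the neck's mouth, 163 mm above the counter, on the cap's axis; z up. Neck 50 mm across its flange. The cap's three inner lugs are latched below the flange: press the cap down over 4.9 mm (best 6.5 to 8), turn it anticlockwise seen from above; past 46 degrees it may rise; it lifts off straight at 57 to 75 degrees (aim for 66; end stop at about 75). Lift 30 mm straight up to clear the neck.
- bottle: White square canister, 96 mm wide, fixed in a dark steel holder (base 120 x 120 mm, 47 mm high) screwed to the counter; it does not move. Origin on the counter, under the axis of neck and cap; z up, +x towards the red mark on its shoulder. The shoulder is 138 mm high.
- seal (a joint): Spring-loaded seal disc inside the neck on which the cap's ceiling sits: 0 m up, grows as the cap is pressed down, 0.009 m at the bottom. It pushes back with 9 N at first, 14.4 N at 4.9 mm, 17 N at 7 mm.
- tray_in (a point): Centre of the inner floor of the small open dark steel tray, 3 mm above the counter. The tray is 150 mm (its x) by 130 mm (its y) outside and 22 mm high, walls 3 mm thick; fixed to the counter.
- spare: Bystander: loose, free-standing canister of the same kind with a blue cap, 96 mm wide, 202 mm high, 0.9 kg; origin at the centre of its underside.
- pan: Bystander: small steel saucepan, 156 mm across and 72 mm high, handle 125 mm beyond its rim along its x axis, rising to 85 mm; origin at the centre of its underside.
- bowl: Bystander: white bowl, 130 mm across, 55 mm high; origin at the centre of its underside.
There are look-alikes about, which are no part of the job. Leave any turquoise look-alike of the part that bears cap_mid alone.

How it is judged:
By the outcome, as a careful person would: the job done as asked, in the order asked, and still so for the second after the job is handed in, with the robot touching nothing.
It also fails if it takes over 53 s, if anything falls off the work surface, if the arm or the gripper's body presses on something with over 40 N, if the wrist force passes 120 N, or if a joint passes its speed limit or range.

## Working session

There is one attempt and no reset: what is moved stays moved. The work goes in short steps, Python scripts to look and compute and a shell command to move; the robot and the scene stay as the last step left them, time stands still between calls to the robot, and variables do not carry over. Pictures are saved under pics/ and viewed, at most 10 in all, crops included, and the job is handed in when it is done.

```bash
mkdir -p pics; ls; cat > h.py <<'E'
import numpy as np, cv2
from station import r
def cam(n):
    c=r.read_camera(n); c['f']=c['frame'].shape[0]/2/np.tan(np.radians(c['fovy'])/2); return c
def ext(c,st=None):
    if 'R' in c: return np.array(c['R']),np.array(c['t'])
    w,x,y,z=st['tcp_rot']
    from scipy.spatial.transform import Rotation as Ro
    T=np.eye(4);T[:3,:3]=Ro.from_quat([x,y,z,w]).as_matrix();T[:3,3]=st['position']
    M=np.linalg.inv(T@np.array(c['tool_from_camera'])); return M[:3,:3],M[:3,3]
def ray(c,uv,z,st=None):
    R,t=ext(c,st); uv=np.atleast_2d(uv).astype(float)
    d=np.c_[(uv[:,0]-c['cx'])/c['f'],(uv[:,1]-c['cy'])/c['f'],np.ones(len(uv))]@R
    o=-R.T@t; return o+d*((z-o[2])/d[:,2])[:,None]
def cloud(c,st=None):
    R,t=ext(c,st); z=c['z_map']; v,u=np.mgrid[:z.shape[0],:z.shape[1]]
    p=np.stack([(u-c['cx'])/c['f']*z,(v-c['cy'])/c['f']*z,z],-1)
    return (p-t)@R
E
python3 - <<'E'
from h import *
print(r.get_state())
for n in ('side','top'):
    c=cam(n); cv2.imwrite(f'pics/{n}0.png',c['frame']); print(n,c['f'],c['cx'],c['cy'],(-np.array(c['R']).T@c['t']).round(3))
E
```

```text
pics
{'clock': 0.0, 'q': array([ 1.18109086e+00,  2.64751460e-01,  1.60532752e+00, -3.68166084e-05,
        1.27368405e+00, -3.69103374e-02]), 'joint_vel': array([ 3.60298443e-04, -1.13043798e-03, -2.27429642e-06,  2.54356520e-04,
       -5.20554342e-04, -1.03373082e-03]), 'joint_efforts': array([-9.41342842e-04, -5.02099550e+01, -3.56883109e+01,  7.30145490e-02,
        2.90645740e-02, -1.41813684e-04]), 'position': array([0.23299262, 0.63280141, 0.24541421]), 'tcp_rot': array([-2.12530712e-04,  1.75478758e-01,  9.84482619e-01, -1.06431847e-03]), 'wrist_force': array([0.49139927, 0.3832735 , 0.14961698]), 'ft_torque': array([ 0.06512078,  0.01799097, -0.00759884]), 'gripper_force': 0.0, 'opening': 0.08825648426440749}
side 348.8600980295499 256.0393844870059 189.1252617552747 [ 0.462 -0.706  0.647]
top 416.5174830069336 262.05416871869244 193.49948740647125 [0.482 0.041 1.096]
```

View pics/top0.png

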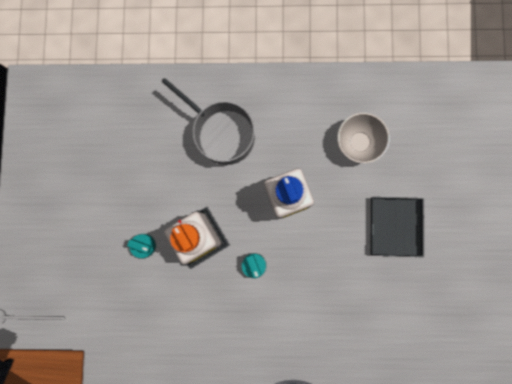

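View pics/side0.png

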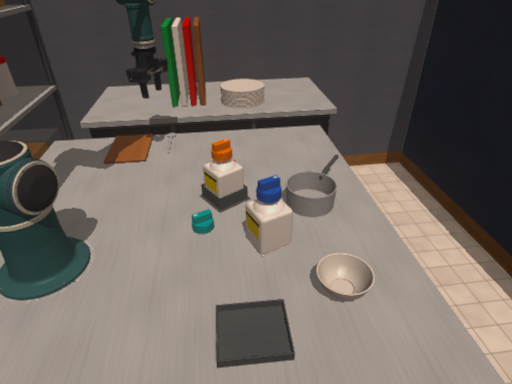

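The top view shows the orange cap at (185,237), the tray around (396,227), the blue-capped spare at (289,190), and turquoise look-alikes at (141,246) and (254,265). Up in the picture is +x and left is +y. The side view confirms this, with the orange cap at (222,152) and the tray at (254,330).

```bash
python3 - <<'E'
from h import *
c=cam('top'); f=c['frame']; hsv=cv2.cvtColor(f,cv2.COLOR_BGR2HSV); P=cloud(c)
m=cv2.inRange(hsv,(4,150,120),(18,255,255)); n,l,s,ce=cv2.connectedComponentsWithStats(m)
for i in range(1,n):
    if s[i,4]>100: print('orange',s[i],ce[i])
o=m.copy();o[:200]=0;o[270:]=0
pts=P[(o>0)]; print('z pct',np.percentile(pts[:,2],[5,25,50,75,95]).round(3))
for lo,hi in((.168,.184),(.192,.21)):
    q=pts[(pts[:,2]>lo)&(pts[:,2]<hi)]; print(lo,len(q),q.mean(0).round(4),q.min(0).round(4),q.max(0).round(4))
    if len(q)>5:
        w,v=np.linalg.eigh(np.cov(q[:,:2].T)); print('axis',np.degrees(np.arctan2(v[1,1],v[0,1])).round(1),np.sqrt(w).round(4))
# holder base / bottle shoulder orientation
reg=np.zeros(m.shape,bool);reg[195:280,150:240]=True
for nm,lo,hi in(('shoulder',.13,.145),):
    k=(reg&(P[...,2]>lo)&(P[...,2]<hi)); uv=np.argwhere(k)[:,::-1]; q=P[k][:,:2].astype(np.float32); R=cv2.minAreaRect(q*1000); print(nm,len(q),R)
red=(cv2.inRange(hsv,(0,150,80),(3,255,255))|cv2.inRange(hsv,(170,120,80),(180,255,255)));red[~reg]=0
u=np.argwhere(red>0)[:,::-1]; print('red',u.tolist()[:20], ray(c,u,.138).mean(0).round(4) if len(u) else '')
# tray
reg=np.zeros(m.shape,bool);reg[185:270,355:440]=True
d=((hsv[...,2]<75)&reg).astype(np.uint8); cn=max(cv2.findContours(d,0,2)[0],key=cv2.contourArea)
for z in(.003,.022):
    R=cv2.minAreaRect((ray(c,cn[:,0],z)[:,:2]*1000).astype(np.float32)); print('tray',z,R)
k=reg&(P[...,2]<.012)&(d>0); print('tray floor z',np.median(P[k][:,2]))
for nm,(a,b),z in(('spare',(.19,.21),0),):
    b_=cv2.inRange(hsv,(105,150,60),(130,255,255))>0; q=P[b_&(P[...,2]>.15)]; print(nm,q.mean(0))
cr=cv2.resize(f[190:290,110:240],None,fx=6,fy=6,interpolation=cv2.INTER_CUBIC); cv2.imwrite('pics/crop1.png',cr[:600])
E
```

```text
orange [170 224  29  28 604] [184.3410596  237.99172185]
orange [   8  351   75   33 2130] [ 47.83802817 366.25680751]
z pct [0.175 0.177 0.18  0.201 0.203]
0.168 344 [0.4723 0.2454 0.1778] [0.4428 0.2181 0.1702] [0.5023 0.2788 0.184 ]
axis 119.2 [0.0144 0.0196]
0.192 229 [0.4705 0.2466 0.2012] [0.4459 0.2271 0.1927] [0.4995 0.2708 0.2072]
axis -150.1 [0.0062 0.015 ]
shoulder 124 ((471.8663024902344, 236.22634887695312), (46.806365966796875, 71.75321960449219), 87.41223907470703)
red [[179, 220], [179, 221]] [0.5111 0.2708 0.138 ]
tray 0.003 ((504.09930419921875, -260.90142822265625), (137.2880401611328, 149.0920867919922), 88.36966705322266)
tray 0.022 ((503.71185302734375, -255.6525115966797), (134.90162658691406, 146.5005340576172), 88.3696517944336)
tray floor z 0.0027122040384862174
spare [0.57690404 0.0180188  0.18887491]
```

View pics/crop1.png

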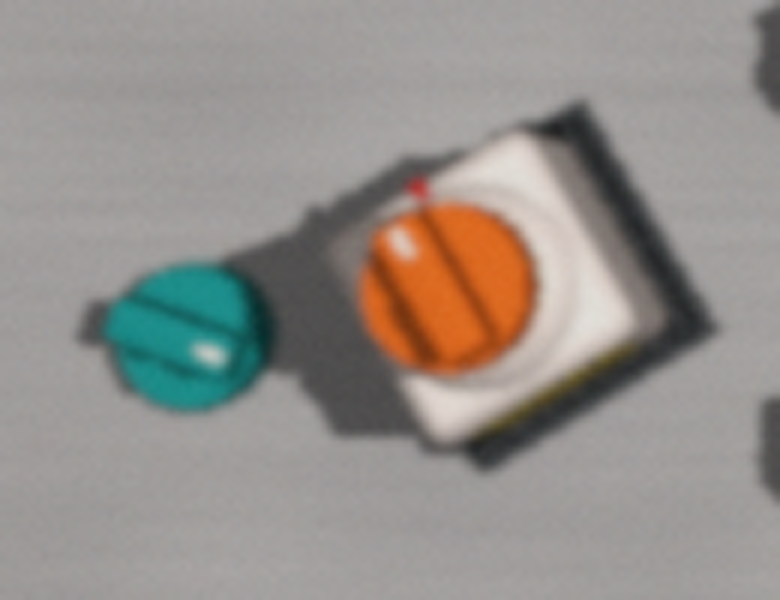

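The crop agrees with the measurements: the bar lies at about 30° (dash at crop (400,245), red mark at (417,187)), the cap axis is near (0.471, 0.246), and the top heights of 0.178 and 0.202 match. I'll go above it now, choosing the yaw with the most room to turn anticlockwise (−130°).

```bash
python3 -m jog '[[[0,0,-13,4.76,-7.74,0.8,0.7],[0,0,-13,4.76,-7.74,0.8,0.7],[0,0,-13,4.76,-7.74,0.8,0.7],[0,0,-13,4.76,-7.74,0.8,0.7],[0,0,-13,4.76,-7.74,0.8,0.7],[0,0,-13,4.76,-7.74,0.8,0.7],[0,0,-13,4.76,-7.74,0.8,0.7],[0,0,-13,4.76,-7.74,0.8,0.7],[0,0,-13,4.76,-7.74,0.8,0.7],[0,0,-13,4.76,-7.74,0.8,0.7],[0,0,-13,4.76,-7.74,0.8,0.7],[0,0,-13,4.76,-7.74,0.8,0.7]]]' 50
python3 -m jog '[[[0,0,-0.1,0,0,0,0.7],[0,0,-0.1,0,0,0,0.7],[0,0,-0.1,0,0,0,0.7]]]'
cat > look.py <<'E'
from h import *
import sys
from scipy.spatial.transform import Rotation as Ro
st=r.get_state(); c=cam('wrist'); cv2.imwrite(f'pics/{sys.argv[1]}.png',c['frame'])
w,x,y,z=st['tcp_rot'];M=Ro.from_quat([x,y,z,w]).as_matrix()
print('tcp',st['position'].round(4),'ydir',np.degrees(np.arctan2(M[1,1],M[0,1])).round(2),'z',M[:,2].round(4),'q',st['q'].round(2))
hsv=cv2.cvtColor(c['frame'],cv2.COLOR_BGR2HSV); P=cloud(c,st)
m=cv2.inRange(hsv,(4,150,100),(18,255,255))>0; p=P[m&(c['z_map']>0)]
h0=float(sys.argv[2])  # flat top height
print('n',len(p),'zpct',np.percentile(p[:,2],[5,50,95]).round(4))
for n,lo,hi in(('flat',h0-.004,h0+.004),('bar',h0+.020,h0+.028),('all',h0-.03,h0+.03)):
    q=p[(p[:,2]>lo)&(p[:,2]<hi)]
    if len(q)<20: print(n,len(q));continue
    R=cv2.minAreaRect((q[:,:2]*1000).astype(np.float32)); e,rad=cv2.minEnclosingCircle((q[:,:2]*1000).astype(np.float32))
    print(n,len(q),'med',np.median(q,0).round(4),'rect',np.round(R[0],1),np.round(R[1],1),round(R[2],1),'circ',np.round(e,1),round(rad,1))
E
python3 look.py w1 .178
```

```text
clock: 1.65
position: [0.471, 0.2462, 0.2863]
tcp_rot: [0.0, 0.965, 0.263, -0.0]
wrist_force: [-0.4, 0.3, 0.0]
opening: 0.0616
gripper_force: 0.0
clock: 2.02
position: [0.4712, 0.2464, 0.2866]
tcp_rot: [0.0, 0.966, 0.259, -0.0]
wrist_force: [-0.5, -0.6, 0.4]
opening: 0.0615
gripper_force: 0.0
tcp [0.4712 0.2464 0.2866] ydir -60.03 z [-2.e-04 -1.e-04 -1.e+00] q [ 0.44 -0.03  1.86  0.    1.32  1.48]
n 3971 zpct [0.1718 0.1785 0.2025]
flat 2121 med [0.4739 0.2517 0.1779] rect [472.7 250.6] [58.2 60.7] 28.9 circ [471.5 250. ] 30.8
bar 1497 med [0.4718 0.2502 0.2017] rect [471.3 250.3] [55.4 19.9] 30.9 circ [471.3 250.2] 28.4
all 3953 med [0.475  0.252  0.1785] rect [473.3 250.7] [59.2 62. ] 28.9 circ [472.2 250.4] 31.3
```

View pics/w1.png

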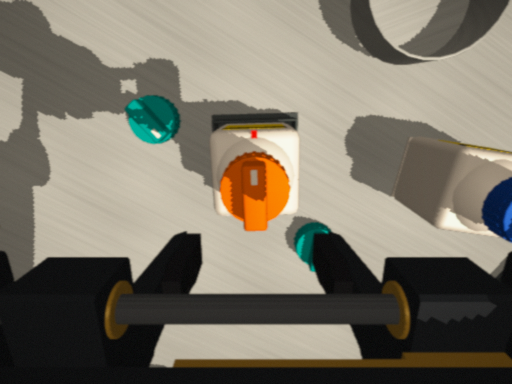

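The wrist view shows the cap centred between the jaws at (255,190), with the bar along the image's vertical and the dash towards the red mark. The bar centre comes out at about (0.471, 0.250), with a 55×20 mm footprint at 31°, which fits. I'll shift y by +3 mm, descend, and close gently.

```bash
python3 -m jog '[[[0,0,0.05,0,0.06,-0.8,0.7],[0,0,0.05,0,0.06,-1.6,0.6],[0,0,0.05,0,0.06,-1.96,0.5],[0,0,0.05,0,0.06,-1.96,0.5]]]' 8
python3 -m jog '[[[0,0,0,0,0,0,0.1],[0,0,0,0,0,0,0.1],[0,0,0,0,0,0,0.1],[0,0,0,0,0,0,0.1],[0,0,0,0,0,0,0.1],[0,0,0,0,0,0,0.1]]]' 8
```

```text
clock: 2.58
position: [0.4709, 0.2492, 0.1883]
tcp_rot: [0.0, 0.965, 0.262, -0.001]
wrist_force: [0.4, -0.4, 0.8]
opening: 0.044
gripper_force: 0.0
clock: 3.32
position: [0.4718, 0.2497, 0.1898]
tcp_rot: [-0.0, 0.965, 0.262, 0.001]
wrist_force: [-0.8, -0.7, 6.2]
opening: 0.0201
gripper_force: 8.0
```

```bash
python3 -m jog '[[[0,0,0,0,0,0,0.1],[0,0,0,0,0,0,0.1],[0,0,0,0,0,0,0.1],[0,0,0,0,0,0,0.1]]]' 55
python3 -m jog '[[[0,0,0,0,0,-0.06,0.1],[0,0,0,0,0,-0.12,0.1],[0,0,0,0,0,-0.18,0.1],[0,0,0,0,0,-0.18,0.1],[0,0,0,0,0,-0.18,0.1]]]'
```

```text
clock: 3.82
position: [0.4719, 0.2497, 0.1898]
tcp_rot: [-0.0, 0.965, 0.262, 0.001]
wrist_force: [-0.0, -0.1, 5.6]
opening: 0.0197
gripper_force: 55.0
clock: 4.45
position: [0.472, 0.2497, 0.1827]
tcp_rot: [-0.0, 0.965, 0.262, 0.001]
wrist_force: [-4.6, -3.1, 15.3]
opening: 0.0198
gripper_force: 55.0
```

```bash
python3 -m jog '[[[0,0,0,0,0,-0.03,0.1],[0,0,0,0,0,-0.03,0.1],[0,0,0.7,0,0,-0.03,0.1],[0,0,1.4,0,0,-0.03,0.1],[0,0,2.0,0,0,-0.03,0.1],[0,0,2.0,0,0,-0.03,0.1]]]'
```

```text
clock: 5.2
position: [0.4731, 0.2506, 0.1821]
tcp_rot: [-0.0, 0.905, 0.426, 0.003]
wrist_force: [-2.4, -1.1, 16.8]
opening: 0.0196
gripper_force: 55.0
```

It is turning freely, by 20° so far, at 16.8 N (about 7 mm of press). I'll carry on to 66° while keeping it pressed.

```bash
python3 -m jog '[[[0,0,0.8,0,0,0,0.1],[0,0,1.6,0,0,0,0.1],[0,0,2.4,0,0,0,0.1],[0,0,3.2,0,0,0,0.1],[0,0,4.0,0,0,0,0.1],[0,0,4.6,0,0,0,0.1],[0,0,4.6,0,0,0,0.1],[0,0,4.6,0,0,0,0.1]]]'
python3 - <<'E'
from h import *
st=r.get_state();print(st['ft_torque'].round(3),st['tcp_rot'].round(4),st['q'].round(3))
E
```

```text
clock: 6.2
position: [0.4726, 0.2502, 0.1819]
tcp_rot: [0.001, 0.667, 0.745, 0.002]
wrist_force: [-3.5, -1.7, 16.6]
opening: 0.0195
gripper_force: 55.0
[-0.341  0.744  0.044] [7.000e-04 6.666e-01 7.454e-01 1.900e-03] [0.44  0.048 1.976 0.    1.114 0.329]
```

The turn is 66° and the opening is unchanged, so the cap has followed. Next is the lift.

```bash
python3 -m jog '[[[0,0,0,0,0,0.1,0.1],[0,0,0,0,0,0.2,0.1],[0,0,0,0,0,0.35,0.1],[0,0,0,0,0,0.5,0.1],[0,0,0,0,0,0.5,0.1]]]'
```

```text
clock: 6.82
position: [0.4713, 0.2495, 0.2034]
tcp_rot: [0.0, 0.667, 0.745, 0.0]
wrist_force: [-0.1, 0.6, -1.0]
opening: 0.0197
gripper_force: 55.0
```

```bash
python3 -m jog '[[[0,0,0,0,0,0.3,0.1],[0,0,0,0,0,0.7,0.1],[0,0,0,0,0,1.4,0.1],[0,0,0,0,0,2.0,0.1],[0,0,0,0,0,2.0,0.1],[0,0,0,0,0,2.0,0.1]]]'
python3 - <<'E'
from h import *
c=cam('side'); cv2.imwrite('pics/s2.png',c['frame'])
E
python3 look.py w2 .29
```

```text
clock: 7.58
position: [0.4708, 0.2492, 0.3022]
tcp_rot: [-0.0, 0.667, 0.745, -0.001]
wrist_force: [0.1, 0.2, -1.6]
opening: 0.0196
gripper_force: 55.0
tcp [0.4704 0.2491 0.3016] ydir 6.37 z [-0.0024 -0.0011 -1.    ] q [ 0.44 -0.04  1.84  0.    1.34  0.33]
n 5282 zpct [0.2728 0.2902 0.3141]
flat 2127 med [0.4666 0.2669 0.2896] rect [470.6 252. ] [56.5 60.2] 41.3 circ [469.1 250. ] 30.8
bar 1729 med [0.4675 0.2624 0.3133] rect [469.3 254.8] [42.2 44.7] 49.7 circ [468.7 255.7] 24.9
all 5211 med [0.4669 0.2693 0.2902] rect [470.3 252.6] [57.8 61. ] 42.7 circ [469.3 249.8] 32.0
```

View pics/s2.png

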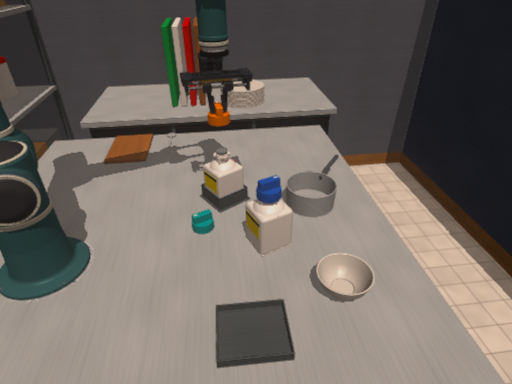

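The cap is held in the gripper at about (218,115) and the canister's neck is bare. The cap rim is 40 mm below the TCP. I'll carry it over the tray, keeping high above the spare.

```bash
python3 -m jog '[[[0,0,0,0.1,-0.5,0,0.1],[0,0,0,0.1,-1.5,0,0.1],[0,0,0,0.2,-2.7,0,0.1],[0,0,0,0.3,-3.9,0,0.1],[0,0,0,0.4,-5.1,0,0.1],[0,0,0,0.5,-6.3,0,0.1],[0,0,0,0.6,-7.5,0,0.1],[0,0,0,0.66,-8.6,0,0.1],[0,0,0,0.66,-9.5,0,0.1],[0,0,0,0.66,-10.1,-0.5,0.1],[0,0,0,0.66,-10.1,-1.2,0.1],[0,0,0,0.66,-10.1,-2.0,0.1]]]'
python3 -m jog '[[[0,0,0,0,0,-0.8,0.1],[0,0,0,0,0,-1.5,0.1],[0,0,0,0,0,-2.0,0.1],[0,0,0,0,0,-2.0,0.1],[0,0,0,0,0,-2.0,0.1],[0,0,0,0,0,-2.0,0.1]]]'
python3 - <<'E'
from h import *
a=cam('side')['frame'][250:384,150:350]
cv2.imwrite('pics/s3.png',cv2.resize(a,None,fx=3.5,fy=3.5))
E
python3 look.py w3 .09
```

```text
clock: 9.18
position: [0.5036, -0.256, 0.201]
tcp_rot: [-0.001, 0.667, 0.745, -0.0]
wrist_force: [0.1, -0.6, -1.9]
opening: 0.0198
gripper_force: 55.0
clock: 9.93
position: [0.5052, -0.2561, 0.1047]
tcp_rot: [0.001, 0.667, 0.745, 0.0]
wrist_force: [0.5, -0.3, 0.3]
opening: 0.0199
gripper_force: 55.0
tcp [ 0.5052 -0.2561  0.1047] ydir 6.37 z [ 0.0023 -0.0013 -1.    ] q [-0.51  0.19  1.97 -0.    0.97 -0.62]
n 5049 zpct [0.0737 0.0932 0.1173]
flat 2164 med [ 0.5004 -0.2368  0.0926] rect [ 505.3 -252.9] [58.  61.1] 42.2 circ [ 503.9 -255. ] 32.0
bar 1508 med [ 0.5018 -0.2417  0.1162] rect [ 503.9 -250.3] [42.3 45.2] 49.2 circ [ 503.3 -249.4] 24.9
all 4909 med [ 0.5013 -0.2351  0.0931] rect [ 505.3 -252.8] [58.1 61.3] 42.2 circ [ 503.9 -254.7] 32.0
```

View pics/s3.png

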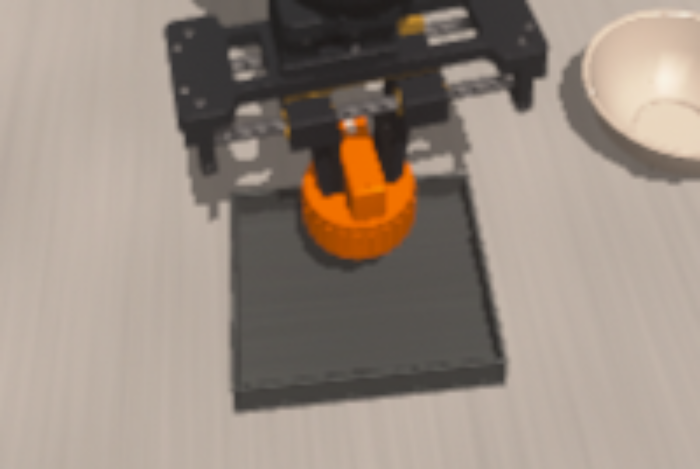

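The cap hangs over the tray, upright, with its shadow inside the walls (crop (358,205), tray spanning 235–500). I'll lower it gently to contact.

```bash
python3 -m jog '[[[0,0,0,0,0,-0.4,0.1],[0,0,0,0,0,-0.8,0.1],[0,0,0,0,0,-1.1,0.1],[0,0,0,0,0,-1.14,0.1],[0,0,0,0,0,-1.14,0.1],[0,0,0,0,0,-1.14,0.1]]]'
python3 -m jog '[[[0,0,0,0,0,-0.03,0.1],[0,0,0,0,0,-0.06,0.1],[0,0,0,0,0,-0.1,0.1],[0,0,0,0,0,-0.1,0.1],[0,0,0,0,0,-0.1,0.1]]]'
```

```text
clock: 10.78
position: [0.5049, -0.256, 0.0471]
tcp_rot: [0.001, 0.667, 0.745, 0.0]
wrist_force: [-0.4, -0.9, -1.8]
opening: 0.0195
gripper_force: 55.0
clock: 11.4
position: [0.5045, -0.2558, 0.0428]
tcp_rot: [0.0, 0.667, 0.745, -0.0]
wrist_force: [-4.9, 1.4, 10.2]
opening: 0.0195
gripper_force: 55.0
```

The force of 10 N at TCP height 0.0428 shows contact. I'll relax slightly, open, and retreat straight up.

```bash
python3 -m jog '[[[0,0,0,0,0,0.03,0.1],[0,0,0,0,0,0.03,0.1],[0,0,0,0,0,0.03,0.3],[0,0,0,0,0,0.03,0.45],[0,0,0,0,0,0.03,0.45],[0,0,0,0,0,0.03,0.45],[0,0,0,0,0,0.03,0.45]]]' 10
python3 -m jog '[[[0,0,0,0,0,0.2,0.45],[0,0,0,0,0,0.7,0.45],[0,0,0,0,0,1.5,0.45],[0,0,0,0,0,2.5,0.45],[0,0,0,0,0,3.0,0.45],[0,0,0,0,0,3.0,0.45],[0,0,0,0,0,3.0,0.45],[0,0,0,0,0,3.0,0.45]]]'
python3 - <<'E'
from h import *
a=cam('side')['frame'][130:384,130:420]; cv2.imwrite('pics/s4.png',cv2.resize(a,None,fx=2.3,fy=2.3))
E
python3 look.py w4 .031
```

```text
clock: 12.28
position: [0.5042, -0.2556, 0.0427]
tcp_rot: [-0.0, 0.667, 0.745, -0.0]
wrist_force: [0.8, 0.8, -0.2]
opening: 0.0404
gripper_force: 0.0
clock: 13.28
position: [0.5031, -0.255, 0.1906]
tcp_rot: [-0.002, 0.667, 0.745, -0.0]
wrist_force: [0.3, -0.5, 0.3]
opening: 0.0399
gripper_force: 0.0
tcp [ 0.5032 -0.255   0.1907] ydir 6.37 z [-0.003   0.0017 -1.    ] q [-0.51  0.1   1.9   0.    1.14 -0.62]
n 1733 zpct [0.0126 0.0315 0.0554]
flat 837 med [ 0.4996 -0.2425  0.0309] rect [ 503.  -253.7] [61.2 58.7] 4.1 circ [ 502.8 -255. ] 30.9
bar 607 med [ 0.4988 -0.2452  0.0545] rect [ 503.2 -255. ] [19.9 55.9] 5.9 circ [ 502.8 -255.1] 28.7
all 1728 med [ 0.5    -0.2422  0.0315] rect [ 503.2 -261.1] [73.2 70.7] 55.9 circ [ 504.7 -263.1] 40.1
```

View pics/s4.png

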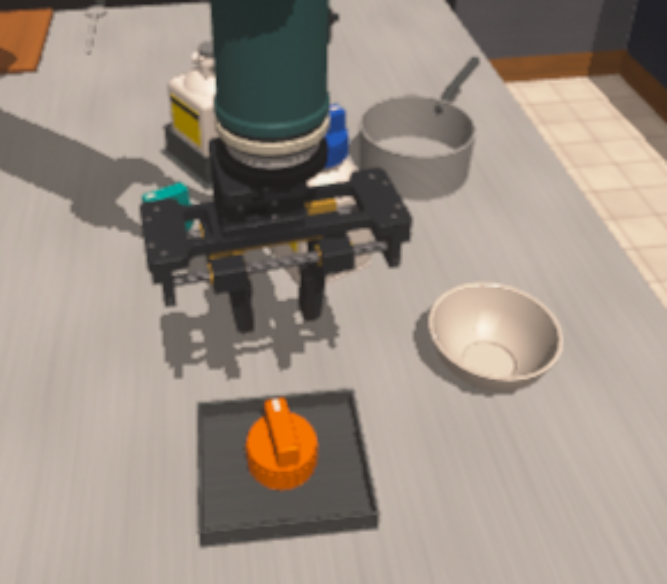

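The cap stands upright in the middle of the tray (crop (282,450)). Its flat top is at 0.031 and its bar at 0.0545, exactly as expected for a rim resting on the tray floor, and the gripper is clear.

```bash
python3 -c "
from station import r
print(r.finish_job())"
```

```text
the job is handed in; nothing more can be done
None
```

The orange cap was pressed, turned 66° anticlockwise, lifted off and set flat and right way up on the tray floor; the robot touched nothing else, and I handed the job in at about 13 s on the robot's clock.

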